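Load and lock the bowl tumbler for frosting glass knobs

ROBOT

A 6-joint arm with a two-finger parallel gripper is mounted at the origin on the work surface. World frame = base frame: x ahead of the robot, y to its left, z up, the work surface at z = 0. Lengths are in m, angles in rad, forces in N, time in s.
With the tool pointing down it reaches from about 0.325 to 0.925 m from the base axis. Payload 3.1 kg.
Tool frame: the origin (TCP) lies midway between the tips of the shut fingers; the grasp point (between the pads) lies 19 mm behind it; z points along the fingers, y is the line along which they close (so a half turn about z gives the same grasp; the last joint's range is limited). The gripper opens to 85 mm and grips with 20 to 120 N. Pads are 22 mm wide; open, the fingers measure 114 mm over their backs; the gripper's body (76 mm by 85 mm) begins 54 mm behind the grasp point. The pads swing forward as they close: fully open they stand 13 mm farther back than shut.
Start: joints at [-1.393, 0.217, 1.613, -0, 1.311, -0.112], TCP at [0.179, -0.599, 0.231] pointing down, gripper open.
Joint ranges: [-2.75, 2.75], [-0.78, 2.1], [0.31, 2.55], [-1.13, 4.27], [0.13, 2.63], [-2.58, 2.58]. Speed limits (rad/s): [2.79, 2.79, 3.14, 3.14, 3.14, 3.14].

INTERFACE

Orientations are given as a rotation vector (axis times angle).
In Python, from cell import r gives the robot as it stands. The module is installed in compiled form; this text tells all that it offers. Calls block until the motion is done:
- r.move_pose(position, orientation): joint-space move of the TCP to a pose.
- r.move_l(position, frame=None, vel=0.15): straight line of the TCP; frame=None keeps the orientation; vel is the mean speed in m/s.
- r.move_joints(angles): joint-space move.
- r.ungrasp() and r.close(grasp_force=None): open the fingers fully, or close them until they stop; grasp_force is the grip in N (None keeps the last).
- r.hold(seconds).
- r.solve_ik(position, orientation): joint angles nearest the present ones, or None.
- r.grab_frame(name): name is "scene" or "side" or "wrist"; returns a dict with "image" (400x640x3 uint8, blue, green, red), "fx", "fy", "cx", "cy" (pixels), "R" (3x3) and "t" (3): a world point X has camera coordinates R X + t. Camera axes: x right, y down, z forward; pixel columns grow to the right and rows downward; lengths in m; the calibration is good to about 2 mm. A picture is of the moment at which its call begins. There is no depth.
A pose or a line that the arm cannot do raises r.IKError and nothing moves.
- r.job_done(): hands the job in; it is judged then, once.
Trained networks look in the newest picture that a camera, given by its name, has taken for a name from the list of things; names that differ only in an ending like _2 or _b are one class to them, and where a whole thing is asked for, a point or a joint stands for the part that bears it (a point fixed in the world has none). Each returns a list of dicts, best first, with "confidence" (0 to 1); they miss things now and then, are a little off and sometimes report something else, mostly with a low value. They report only what shows in the picture. A call takes as long as a camera call. They do not tell look-alikes from the thing itself.
- r.recognise(target, camera): "location" ([x, y, z] in m, in world coordinates, good to about 4 mm: the middle of the surface that is visible of it).
- r.trace(target, camera): "pixels" (400x640 bool, what is visible of it).
Readings, each from a call of its own:
- r.read_clock(): time.
- r.read_qpos(): joint angles.
- r.read_qvel(): joint speeds.
- r.read_tau(): joint torques, N m.
- r.read_tcp_pos(): TCP position.
- r.read_tcp_rot(): TCP orientation.
- r.read_wrist_force(): force on the tool from outside, world axes, zero at the start.
- r.read_ft_torque(): the same for the moment, N m.
- r.read_finger_gap(): opening from 0.0 (shut) to 1.0 (fully open).
- r.read_finger_force(): force on a finger pad.
Only numpy, scipy, OpenCV 4.12 (cv2) and the standard library are available. Lean on these libraries where they do the work, as an engineer would, in place of code of your own. Each camera call takes 0.05 s, during which the arm holds its last target. There are 200 camera calls.

TASK

Load the tumbler for a frosting run: put every glass knob blank from the cork board into its bowl, then lay the inner cover on the bowl's mouth so that it sits down flat and level. Push the locking ring down over the neck against the sprung seal and turn it clockwise (seen from above) to its stop so that it locks; only then switch the tumbler on by throwing its red lever fully over. Leave the finished glassware standing where it is.

Things in the scene. Friction and masses are not known exactly. Their poses are not given: they have to be found in the camera images.
- tumbler: Vibratory bowl tumbler, fixed: blue round motor base (200 mm across, 60 mm high), on it a grey bowl (170 mm across, up to 112 mm above the bench) that narrows to an upright neck, 116 mm outside and 107 mm inside. Origin on the bowl's axis at bench height, z up. On its +y side a blue control pod, 110 mm long (x), 90 to 190 mm from the axis, 62 mm high, carries the switch lever.
- lug (a point): One of four steel bayonet lugs standing out from the neck along the tumbler's +x, +y, -x, -y (this point: middle of the +x one, 62 mm from the axis). Each is 28 mm wide, out to 67 mm from the axis, from 13 to 20 mm below the mouth. At its clockwise end (seen from above) a 6 mm thick stop rib reaches down to 32 mm below the mouth. Between the lugs the neck is free.
- mouth (a point): Centre of the bowl's mouth, 150 mm above the bench, level with the top of the black rubber seal ring (107 to 116 mm diameter) when that is not pressed; axes as the tumbler's.
- bowl_floor (a point): Centre of the bowl's inner floor, 80 mm below the mouth; the bore is straight, 107 mm across. In the middle of the floor stands a small blunt cone, 28 mm across at its foot and 30 mm high, that throws the load outwards. Blanks heaped to less than 15 mm below the mouth would keep the cover from seating.
- seal (a joint): How far the sprung seal ring on which the cover rests is pressed down, in m: 0 free, 0.006 at its hard stop. It takes 3 N to start and 1.5 N more per mm; the cover and the ring lying loose on it press it about 0.8 mm.
- switch (a joint): Switch lever: 0 rad off (leaning to the tumbler's -x), 1.0 rad on (leaning to +x); stiff, stays where it is left. It pivots 84 mm above the bench on an axis parallel to the tumbler's y, 150 mm from the bowl's axis.
- switch_tip (a point): Centre of the red ball (26 mm diameter) at the end of the switch lever, 50 mm from its pivot; the stem below it is 10 mm thick.
- cover: Inner cover, loose, 180 g: aluminium plate 118 mm across, 5 mm thick; below it a spigot 103 mm across and 10 mm deep (tapering to 95 mm at its foot) that drops into the bore; above it a black knob. Origin at the centre of the spigot's underside, z up; plate 10 to 15 mm above it. Starts on the bench, standing on its spigot. Seated, the plate lies on the seal, the origin about 10 mm below the mouth.
- cover_knob (a point): Middle of the cover's knob, 26 mm above the cover's origin; the knob is 26 mm across and 22 mm high (15 to 37 mm above the origin).
- lock_ring: Locking ring, loose, 200 to 290 g, starts upright on the bench: steel ring 151 mm across, 34 mm high; skirt 142 mm inside; top flange from 28 to 34 mm above the origin with a 100 mm opening. Origin at the centre of its underside, z up. To fit: tabs between the lugs, ring x about 41 degrees (plus or minus 12) anticlockwise from a lug, seen from above, lower it over the neck onto the cover's plate.
- ring_tab (a point): One of the ring's four inward tabs at the foot of its skirt, along its +x, +y, -x, -y (this point: middle of the +x one): 28 mm wide, 6 mm high, in to 62 mm from the axis. With the ring loose on the cover its origin is 23 to 24 mm below the mouth and the lugs block the tabs; pushed down 3 to 5 mm more (4 to 8 N), origin 27 to 29 mm below, it turns clockwise until the ribs stop it.
- ring_handle (a point): Middle of the ring's red bridge handle, 72.5 mm above the ring's origin on its axis: a bar along the ring's x, 130 mm long, 14 mm wide, 15 mm high, with 31 mm free under it, on two posts 61 mm from the axis. With the ring at its stop the bar points within 3 degrees along the tumbler's x or y. Released there, the seal presses the tabs up against the lugs, origin 26 mm below the mouth.
- board: Cork board 220 x 280 x 3 mm, fixed, on which the blanks stand; origin at the centre of its underside.
- blank1: Glass knob blank (green), loose: octagonal puck 36 mm across the flats, 24 mm high, the top 8 mm bevelled in to 24 mm; origin at the centre of its underside, z up, flats facing its x and y axes (and those at 45 degrees). 60 g. May be absent.
- blank2: Glass knob blank (blue), loose: octagonal puck 36 mm across the flats, 24 mm high, the top 8 mm bevelled in to 24 mm; origin at the centre of its underside, z up, flats facing its x and y axes (and those at 45 degrees). 60 g. May be absent.
- blank3: Glass knob blank (amber), loose: octagonal puck 36 mm across the flats, 24 mm high, the top 8 mm bevelled in to 24 mm; origin at the centre of its underside, z up, flats facing its x and y axes (and those at 45 degrees). 60 g. May be absent.
- blank4: Glass knob blank (violet), loose: octagonal puck 36 mm across the flats, 24 mm high, the top 8 mm bevelled in to 24 mm; origin at the centre of its underside, z up, flats facing its x and y axes (and those at 45 degrees). 60 g. May be absent.
- blank5: Glass knob blank (pale aqua), loose: octagonal puck 36 mm across the flats, 24 mm high, the top 8 mm bevelled in to 24 mm; origin at the centre of its underside, z up, flats facing its x and y axes (and those at 45 degrees). 60 g. May be absent.
- purple_glass: Finished purple drinking glass, 72 mm across, 85 mm high, loose; to be left alone.
- teardrop: Finished dark green glass teardrop, 68 mm across, 105 mm high, loose; to be left alone.
- blue_bottle: Finished blue glass bottle, 56 mm across, 120 mm high, loose; to be left alone.
There are look-alikes about, which are no part of the job. Leave any yellow look-alike of the blank4 alone.

How it is judged:
By the outcome, as a careful person would: the job done as asked, in the order asked, and still so for the second after the job is handed in, with the robot touching nothing.
Of blank1, blank2, blank3, blank4, blank5 only 3 to 5 are there at a start; the rules pass over those that are not, and their reading is None.
At some moment in a run one of blank1, blank2, blank3, blank4, blank5 may be knocked a few centimetres aside while the robot is not near it.
Once in a run the grip may slacken for a moment while it holds something.
It also fails if it takes over 210 s, if anything falls off the work surface, if the arm or the gripper's body presses on something with over 40 N, if the wrist force passes 120 N, or if a joint passes its speed limit or range.

## Working session

There is one attempt and no reset: what is moved stays moved. The work goes in short steps, each a Python script; the robot and the scene stay as the last script left them, time stands still between calls to the robot, and variables do not carry over. Pictures are saved under pics/ and viewed, at most 17 in all, crops included, and the job is handed in when it is done.

```bash
mkdir -p pics; ls; python3 - <<'E'
from cell import r
import cv2
for c in ("scene","side"):
    f=r.grab_frame(c); cv2.imwrite(f"pics/{c}0.png",f["image"]); print(c,f["fx"],f["R"].tolist(),f["t"])
    for n in ["tumbler","lug","cover","cover_knob","lock_ring","ring_handle","ring_tab","board","switch_tip","blank1","blank2","blank3","blank4","blank5","purple_glass","teardrop","blue_bottle"]:
        print(n,[(round(d["confidence"],2),[round(float(x),3) for x in d["location"]]) for d in r.recognise(n,c)][:6])
print(r.read_clock(),r.read_tcp_rot())
E
```

```text
pics
scene 407.94384355108303 [[0.4195136822949618, 0.9074942171936937, 0.021506188117070633], [0.5058378315936899, -0.214033493234209, -0.8356540862716795], [-0.7537482062969807, 0.36144696641964896, -0.5488348858902081]] [-0.20844591 -0.14784918  1.54357685]
tumbler [(0.82, [0.565, 0.244, 0.084])]
lug [(0.73, [0.568, 0.246, 0.081])]
cover [(0.9, [0.649, -0.03, 0.014])]
cover_knob [(0.96, [0.653, -0.03, 0.013])]
lock_ring [(0.62, [0.47, -0.028, 0.034])]
ring_handle [(0.87, [0.47, -0.027, 0.033]), (0.37, [0.651, -0.027, 0.016])]
ring_tab [(0.75, [0.472, -0.025, 0.036])]
board [(0.98, [0.541, -0.303, 0.002]), (0.4, [0.523, 0.39, 0.131])]
switch_tip []
blank1 [(0.72, [0.582, -0.262, 0.022]), (0.56, [0.72, -0.445, 0.018]), (0.49, [0.717, -0.346, 0.018]), (0.45, [0.573, -0.34, 0.021]), (0.44, [0.493, -0.211, 0.024])]
blank2 [(0.72, [0.582, -0.262, 0.022]), (0.56, [0.72, -0.445, 0.018]), (0.49, [0.717, -0.346, 0.018]), (0.45, [0.573, -0.34, 0.021]), (0.44, [0.493, -0.211, 0.024])]
blank3 [(0.72, [0.582, -0.262, 0.022]), (0.56, [0.72, -0.445, 0.018]), (0.49, [0.717, -0.346, 0.018]), (0.45,
[... 1305 characters left out ...]
0.022]), (0.62, [0.559, -0.325, 0.02]), (0.47, [0.422, -0.011, 0.033])]
blank2 [(0.62, [0.479, -0.197, 0.022]), (0.62, [0.559, -0.325, 0.02]), (0.47, [0.422, -0.011, 0.033])]
blank3 [(0.62, [0.479, -0.197, 0.022]), (0.62, [0.559, -0.325, 0.02]), (0.47, [0.422, -0.011, 0.033])]
blank4 [(0.62, [0.479, -0.197, 0.022]), (0.62, [0.559, -0.325, 0.02]), (0.47, [0.422, -0.011, 0.033])]
blank5 [(0.62, [0.479, -0.197, 0.022]), (0.62, [0.559, -0.325, 0.02]), (0.47, [0.422, -0.011, 0.033])]
purple_glass [(0.59, [0.717, 0.119, 0.059]), (0.32, [0.632, -0.018, 0.012])]
teardrop [(0.86, [0.724, -0.172, 0.047])]
blue_bottle [(0.28, [0.495, 0.299, 0.079])]
1.8 [-3.10865540e+00 -4.53575088e-01 -5.30216864e-05]
```

View pics/scene0.png

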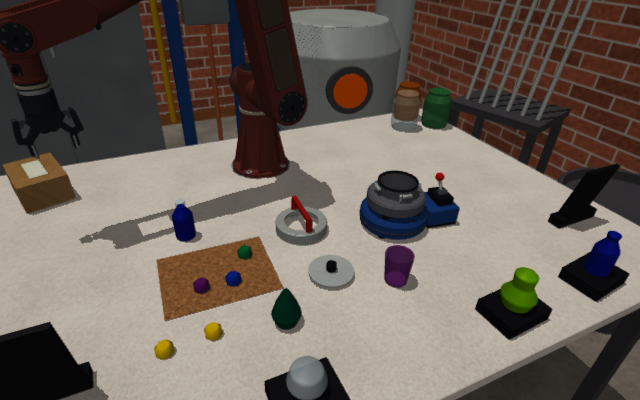

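View pics/side0.png

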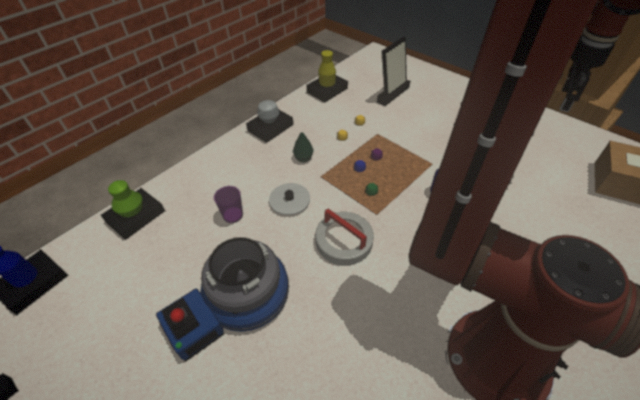

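The scene shows three blanks on the board: green (245,252), blue (233,278) and violet (201,285). Two yellow look-alikes stand off the board at (164,349) and (213,331). The ring is at (302,222), the cover at (331,270) and the tumbler at (397,200), with the lever leaning toward -x of the pod. Next I'll look with the wrist camera from above the board and the tumbler.

```bash
cat > h.py <<'E'
from cell import r
import numpy as np, cv2
from scipy.spatial.transform import Rotation as Ro
def down(psi):  # tool x at world angle psi, z down
    return (Ro.from_euler('z',psi)*Ro.from_euler('x',np.pi)).as_rotvec()
def ik(p,psi):
    q0=r.read_qpos(); best=None
    for k in (-1,0,1):
        q=r.solve_ik(list(p),down(psi+k*np.pi))
        if q is not None:
            c=abs(q[5])
            if best is None or c<best[0]: best=(c,psi+k*np.pi)
    if best is None: raise RuntimeError("ik")
    return best[1]
def go(p,psi,sym=True):
    if sym: psi=ik(p,psi)
    r.move_pose(list(p),down(psi)); return psi
def proj(f,X):
    c=np.asarray(f["R"])@np.asarray(X)+np.asarray(f["t"]); return np.array([f["fx"]*c[0]/c[2]+f["cx"],f["fy"]*c[1]/c[2]+f["cy"]])
def back(f,uv,z):
    d=np.array([(uv[0]-f["cx"])/f["fx"],(uv[1]-f["cy"])/f["fy"],1.]); R=np.asarray(f["R"]);C=-R.T@np.asarray(f["t"]);d=R.T@d
    return C+d*(z-C[2])/d[2]
def snap(name=None,cam="wrist"):
    f=r.grab_frame(cam)
    if name: cv2.imwrite(f"pics/{name}.png",f["image"])
    return f
def rec(n,cam="wrist"):
    return [(round(float(d["confidence"]),2),np.round(d["location"],4).tolist()) for d in r.recognise(n,cam)]
E
python3 - <<'E'
from h import *
print(r.read_qpos())
psi=go((0.50,-0.30,0.36),np.arctan2(-0.3,0.5)); print(psi)
f=snap("b1"); print(r.read_qpos(), -np.asarray(f["R"]).T@f["t"], np.round(f["R"],2).tolist(),f["fx"])
print(rec("blank1"),rec("board"))
psi=go((0.49,0.27,0.42),np.arctan2(.27,.49)); 
f=snap("t1"); print(r.read_qpos(),-np.asarray(f["R"]).T@f["t"],r.read_clock())
print(rec("tumbler"),rec("switch_tip"))
E
```

```text
[-1.39322034e+00  2.16907959e-01  1.61338824e+00  3.56354907e-05
  1.31131693e+00 -1.12202735e-01]
-0.5404195002705842
[-6.62020206e-01  5.35305493e-02  1.55840781e+00 -3.36744201e-04
  1.53042646e+00  1.45017173e+00] [ 0.55665067 -0.33632858  0.50101634] [[-0.51, -0.86, -0.0], [-0.83, 0.5, 0.27], [-0.23, 0.14, -0.96]] 309.38913645099973
[(0.94, [0.5738, -0.2622, 0.0248]), (0.92, [0.4861, -0.2085, 0.0225]), (0.81, [0.7035, -0.34, 0.0218]), (0.8, [0.5619, -0.3344, 0.0259]), (0.25, [0.5372, 0.1799, 0.0611]), (0.19, [0.4744, -0.0506, 0.0314])] [(0.67, [0.5315, -0.3012, 0.0012])]
[ 3.76547117e-01 -1.17730905e-02  1.51679548e+00 -3.31175973e-04
  1.63695187e+00  1.44537811e+00] [0.54873503 0.3004309  0.56122094] 5.7333
[(0.72, [0.5277, 0.2866, 0.0887])] [(0.66, [0.52, 0.3961, 0.1387]), (0.49, [0.527, 0.2854, 0.0873])]
```

View pics/b1.png

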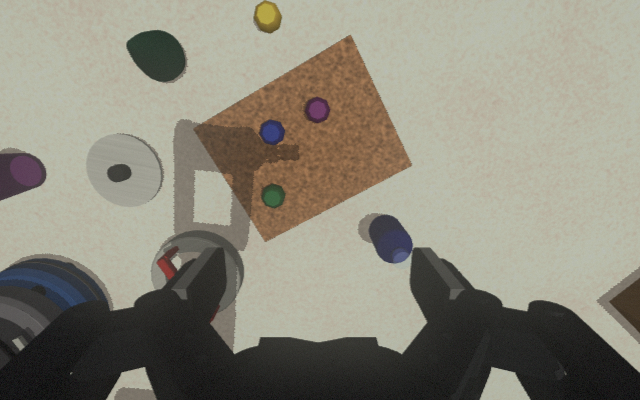

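View pics/t1.png

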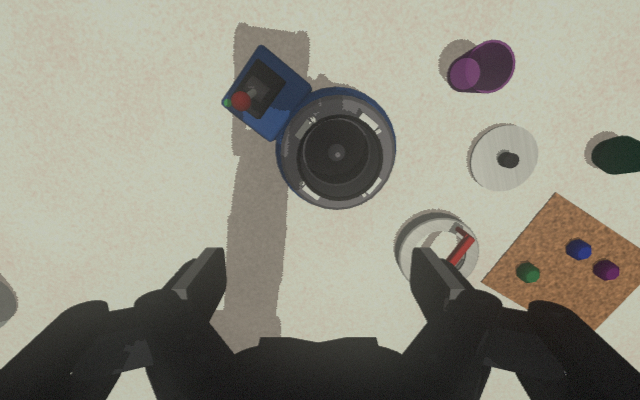

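The board view shows green (273,196), blue (272,132) and violet (317,110), with no other blanks on the board. In the tumbler view the mouth is at (340,153), the pod is up-left at (265,90), and the four steel lugs stand around the neck. I'll take a closer look at the tumbler from two yaw angles, so calibration offsets average out.

```bash
python3 - <<'E'
from h import *
import pickle
fs=[]
for i,(p,psi) in enumerate([((0.44,0.265,0.30),0.1),((0.535,0.335,0.30),-1.4)]):
    try:
        go(p,psi,sym=False)
    except r.IKError as e: print("ik",p); continue
    r.hold(0.2); f=snap(f"t2_{i}"); fs.append(f); print(proj(f,(0.525,0.265,0.15)),-np.asarray(f["R"]).T@f["t"],r.read_qpos()[5])
pickle.dump(fs,open("t2.pkl","wb"))
im=[f["image"] for f in fs]
out=[]
for f in fs:
    u,v=proj(f,(0.525,0.265,0.15)).astype(int); u=max(130,min(510,u)); v=max(130,min(270,v)); out.append(cv2.resize(f["image"][v-130:v+130,u-130:u+130],(400,400),interpolation=cv2.INTER_CUBIC)); print(u-130,v-130)
cv2.imwrite("pics/t2c.png",np.hstack(out)); print(r.read_clock())
E
```

```text
[326.59591525  97.2513525 ] [0.5076559  0.27085428 0.44477035] 1.875683693345202
ik (0.535, 0.335, 0.3)
196 0
6.6667
```

View pics/t2c.png

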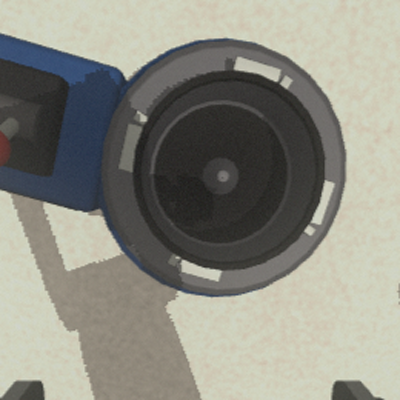

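The crop shows the mouth centred near (229,170). The lugs are at (257,68), (131,146), (327,203) and (196,271), and the pod is to the left. I'll fit the mouth and lugs numerically.

```bash
cat > tum.py <<'E'
from h import *
from scipy.optimize import least_squares
def tumfit(f,guess):
    g=cv2.cvtColor(f["image"],cv2.COLOR_BGR2GRAY).astype(int); 
    # rim: for each ray from centre going outward, darkest->bright edge near r=58mm
    def edge(c):
        pts=[]
        for a in np.arange(0,2*np.pi,0.05):
            rr=np.arange(0.050,0.064,0.0005)
            uv=np.array([proj(f,(c[0]+q*np.cos(a),c[1]+q*np.sin(a),0.15)) for q in rr])
            if (uv<2).any() or (uv[:,0]>637).any() or (uv[:,1]>397).any(): continue
            v=cv2.remap(g.astype(np.float32),uv[:,0].astype(np.float32)[None],uv[:,1].astype(np.float32)[None],cv2.INTER_LINEAR)[0]
            d=v[4:]-v[:-4]; k=np.argmax(d)
            if d[k]>12: pts.append(back(f,uv[k+2],0.15)[:2])
        return np.array(pts)
    c=np.array(guess[:2])
    for _ in range(4):
        P=edge(c); s=least_squares(lambda x:np.hypot(*(P-x[:2]).T)-x[2],[*c,0.058],loss="soft_l1",f_scale=0.001); c=s.x[:2]
    # lugs: bright unsaturated pixels between r 60..67 at z=.137
    vv,uu=np.mgrid[0:400,0:640]; best=None
    d=np.stack([(uu-f["cx"])/f["fx"],(vv-f["cy"])/f["fy"],np.ones_like(uu,float)],-1)@np.asarray(f["R"]);C=-np.asarray(f["R"]).T@f["t"]
    X=C+d*((0.137-C[2])/d[...,2])[...,None]; dx=X[...,0]-c[0];dy=X[...,1]-c[1];rad=np.hypot(dx,dy)
    m=(rad>0.060)&(rad<0.0665); a=np.arctan2(dy,dx)[m]; v=g[m]
    bins=np.arange(0,90,1.); aa=np.rad2deg(a)%90; prof=np.array([np.mean(v[np.minimum(abs(aa-b),90-abs(aa-b))<1.5]) for b in bins])
    w=2*np.rad2deg(np.arcsin(14/63.5)); sc=[np.sum([prof[int((b+o)%90)] for o in np.arange(-12,12.1,1)]) for b in bins]
    return c,s.x[2],len(P),bins[int(np.argmax(sc))],prof.round().astype(int)
E
python3 - <<'E'
from tum import *; import pickle
f=pickle.load(open("t2.pkl","rb"))[0]
gs=back(f,(345,110.5),0.15); print(gs)
c,R,n,b,prof=tumfit(f,gs); print(c,R,n,b); print(prof.tolist())
img=f["image"]; 
print("pod centre dir", [np.rad2deg(np.arctan2(*(back(f,(u,v),z)[:2]-c)[::-1])) for u,v,z in [((0+100)/1.538+196,212/1.538,.062),((0+124)/1.538+196,70/1.538,0.062)]])
s=snap(None,"scene"); print("scene proj",proj(s,(*c,.15))); s=snap(None,"side"); print("side proj",proj(s,(*c,.15)))
E
```

```text
[0.51521811 0.2469946  0.15      ]
[0.51253164 0.24736397] 0.05740791426173224 126 80.0
[172, 168, 152, 122, 98, 90, 90, 91, 95, 98, 101, 100, 100, 99, 99, 99, 99, 100, 100, 100, 100, 101, 100, 100, 100, 100, 100, 99, 100, 98, 99, 98, 99, 100, 100, 99, 99, 99, 99, 99, 97, 97, 96, 96, 96, 96, 97, 97, 97, 97, 97, 98, 97, 96, 96, 96, 96, 97, 98, 99, 108, 128, 146, 155, 149, 132, 113, 107, 126, 150, 166, 170, 172, 170, 171, 169, 169, 167, 165, 164, 165, 165, 167, 168, 169, 168, 169, 171, 172, 172]
pod centre dir [np.float64(112.30966852405732), np.float64(49.24240319617188)]
scene proj [397.35352482 179.82641662]
side proj [236.32455212 258.48441614]
```

Tumbler found: centre (0.5125, 0.247), +y at about 80.5° and +x at about -9.5°, which agrees with the pod. I'll pick the blanks next.

```bash
cat > blank.py <<'E'
from h import *
HUE={"green":(65,90),"blue":(108,125),"violet":(135,165)}
TC=np.array([0.5125,0.2474]); TX=np.deg2rad(-9.5)
def find(f,col,guess,win=0.06):
    hsv=cv2.cvtColor(f["image"],cv2.COLOR_BGR2HSV); lo,hi=HUE[col]
    m=cv2.inRange(hsv,(lo,70,25),(hi,255,255)); n,l,st,ce=cv2.connectedComponentsWithStats(m)
    best=None
    for i in range(1,n):
        if st[i,4]<60: continue
        x=back(f,ce[i],0.017); d=np.hypot(*(x[:2]-guess[:2]))
        if d<win and (best is None or st[i,4]>best[1]): best=(x,st[i,4],ce[i],st[i,:4])
    return best
def pick(col,guess):
    psi=go((*guess[:2],0.20),np.pi/2)
    r.hold(0.15); f=snap(f"p_{col}"); b=find(f,col,np.array(guess)); print(col,b)
    return f,b,psi
def grasp(xy,psi,z=0.004,force=40):
    go((*xy,0.10),psi,sym=False); r.move_l([*xy,z],vel=0.1)
    print("F",np.round(r.read_wrist_force(),1)); r.close(force); print("gap",r.read_finger_gap()*85,r.read_finger_force())
    r.move_l([*xy,0.20],vel=0.2); print("gap",r.read_finger_gap()*85)
def drop(ang):
    p=TC+0.027*np.array([np.cos(ang),np.sin(ang)])
    go((*p,0.24),0.4+np.pi/2); print("gap",r.read_finger_gap()*85)
    r.move_l([*p,0.158],vel=0.15); print("gap",r.read_finger_gap()*85); r.ungrasp(); r.move_l([*p,0.24],vel=0.3)
E
python3 - <<'E'
from blank import *
f,b,psi=pick("violet",(0.562,-0.334))
print(r.read_clock())
print(rec("blank4"))
E
```

```text
violet (array([ 0.56251453, -0.33818694,  0.017     ]), np.int32(838), array([318.11336516, 182.88544153]), array([303, 166,  32,  34], dtype=int32))
9.1833
[(0.9, [0.7032, -0.339, 0.0203]), (0.78, [0.4871, -0.2058, 0.026]), (0.66, [0.5722, -0.259, 0.0256]), (0.65, [0.5609, -0.3329, 0.0246]), (0.62, [0.7144, -0.429, 0.0157])]
```

View pics/p_violet.png

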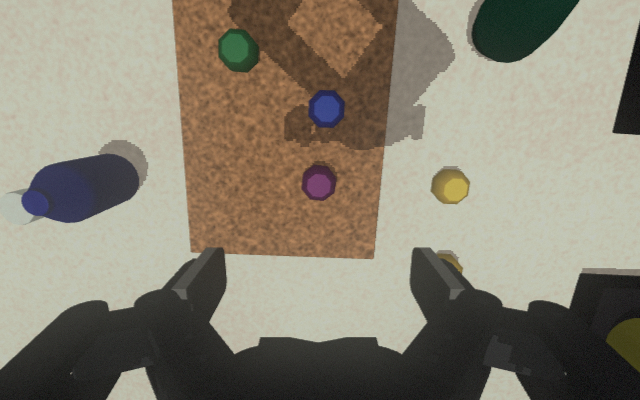

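The violet blank is at (318,183) and well clear. The blue one is at (327,108), the green at (238,50), and the yellow look-alikes are off the board to the right. Picking violet.

```bash
python3 - <<'E'
from blank import *
psi=ik((0.562,-0.337,0.2),np.pi/2)
grasp((0.562,-0.337),psi)
print(r.read_wrist_force(), r.read_clock())
snap("g1")
E
```

```text
F [-0.1  0.5 -0.3]
gap 35.20907814116902 40.24776320904493
gap 34.89648880606484
[-0.44896911  0.55000502 -0.84604156] 12.475
```

View pics/g1.png

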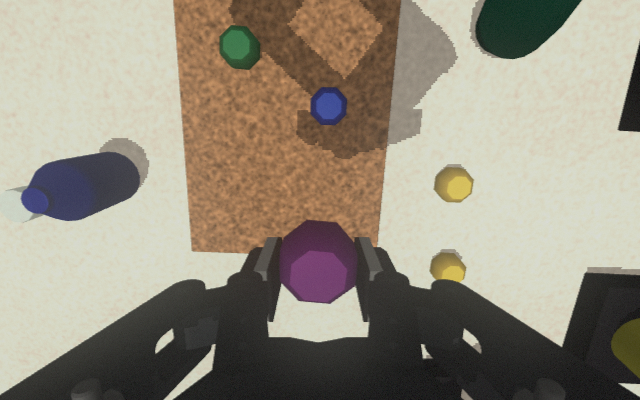

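The violet blank is held well (318,262). I'll drop it in the bowl and carry on with the others, checking the grip each time.

```bash
python3 - <<'E'
from blank import *
drop(0.4)
for col,g,a in [("blue",(0.573,-0.261),0.4+2.1),("green",(0.487,-0.207),0.4-2.1)]:
    f,b,psi=pick(col,g)
    if b is None: print("missing",col); break
    xy=b[0][:2]
    grasp(xy+np.array([0,0.001]),psi)
    if r.read_finger_gap()*85<30: print("lost"); break
    drop(a)
print(r.read_clock())
# look into the bowl & board
go((0.44,0.265,0.30),0.1,sym=False); r.hold(0.2); f=snap("bowl")
s=snap("scene1","scene")
cv2.imwrite("pics/chk.png",np.hstack([cv2.resize(f["image"][0:260,196:456],(400,400)),cv2.resize(s["image"][160:360,100:300],(400,400))]))
E
```

```text
gap 34.934367908658764
gap 35.13305451054152
blue (array([ 0.57013734, -0.26192963,  0.017     ]), np.int32(795), array([314.92830189, 180.25157233]), array([300, 163,  32,  34], dtype=int32))
F [-0.2  0.1  0.1]
gap 34.82096089693494 41.15063019795343
gap 34.32972785482757
gap 34.94915196789211
gap 34.96809224026399
green None
missing green
27.2
```

View pics/chk.png

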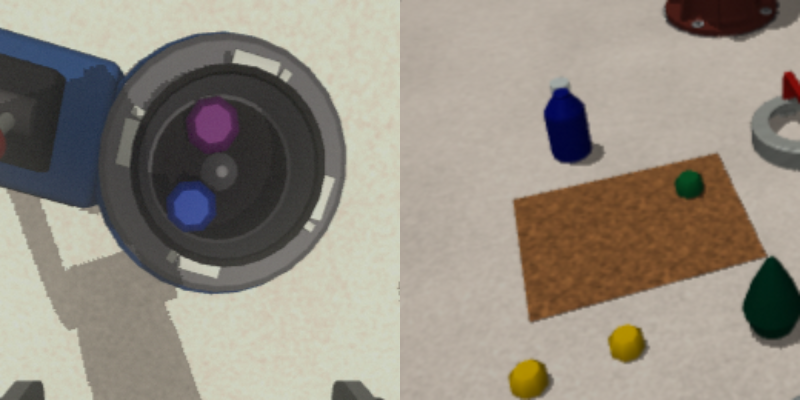

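Violet and blue lie in the bowl. Green is still on the board, at scene pixel (244,252), so only my colour threshold missed it.

```bash
python3 - <<'E'
from blank import *
import blank
f=cv2.imread("pics/p_green.png"); hsv=cv2.cvtColor(f,cv2.COLOR_BGR2HSV)
m=cv2.inRange(hsv,(40,60,20),(100,255,255)); n,l,st,ce=cv2.connectedComponentsWithStats(m)
print([(st[i].tolist(),ce[i].round(),np.median(hsv[l==i],0)) for i in range(1,n) if st[i,4]>100])
blank.HUE["green"]=(40,100)
g=(0.487,-0.207)
f,b,psi=pick("green",g)
if b is not None and b[1]>400:
    grasp(b[0][:2],psi)
    if r.read_finger_gap()*85>30: drop(0.4-2.1)
print(r.read_clock())
E
```

```text
[([553, 130, 87, 63, 3125], array([594., 165.]), array([71., 76., 53.])), ([299, 162, 34, 35, 915], array([315., 179.]), array([57., 91., 89.]))]
green (array([ 0.4844092 , -0.20669603,  0.017     ]), np.int32(909), array([315.35863586, 178.56985699]), array([299, 162,  34,  34], dtype=int32))
F [ 0.4 -0.7 -0.2]
gap 35.154146581532 40.25017293635756
gap 35.11131201393181
gap 34.75208829924545
gap 35.179656161452655
38.3333
```

```bash
python3 - <<'E'
from tum import *; import pickle
from blank import TC
go((0.535,0.185,0.28),1.75,sym=False); r.hold(0.2); f=snap("t3"); 
print(rec("blank1"))
c,R,n,b,prof=tumfit(f,TC); print(c,R,n,b,(prof>130).astype(int).tolist())
go((0.49,-0.02,0.30),0.0,sym=False); r.hold(0.2); f2=snap("cr"); print(rec("cover_knob"),rec("ring_handle"),rec("lock_ring"),rec("cover"))
pickle.dump([f,f2],open("v3.pkl","wb"))
cv2.imwrite("pics/v3.png",np.hstack([f["image"][:300,120:520],f2["image"][:300,120:520]])); print(r.read_clock())
E
```

```text
[(0.97, [0.5441, 0.258, 0.0906]), (0.88, [0.5136, 0.2156, 0.0951]), (0.81, [0.4895, 0.2643, 0.0905]), (0.42, [0.5182, 0.2685, 0.1119])]
[0.51246195 0.24707445] 0.057296347563115 126 80.0 [1, 0, 0, 0, 0, 0, 0, 0, 0, 0, 0, 0, 0, 0, 0, 0, 0, 0, 0, 0, 0, 0, 0, 0, 0, 0, 0, 0, 0, 0, 0, 0, 0, 0, 0, 0, 0, 0, 0, 0, 0, 0, 0, 0, 0, 0, 0, 0, 0, 0, 0, 0, 0, 0, 0, 0, 0, 0, 0, 0, 0, 0, 0, 0, 0, 0, 0, 0, 0, 0, 1, 1, 1, 1, 0, 1, 0, 0, 0, 0, 0, 0, 0, 0, 0, 1, 0, 0, 1, 1]
[(0.73, [0.6407, -0.0221, 0.0097])] [(0.92, [0.4491, -0.0162, 0.0345])] [(0.62, [0.4474, -0.0165, 0.0311])] [(0.71, [0.6427, -0.0282, 0.0151]), (0.26, [0.5242, 0.2106, 0.1115])]
40.6667
```

View pics/v3.png

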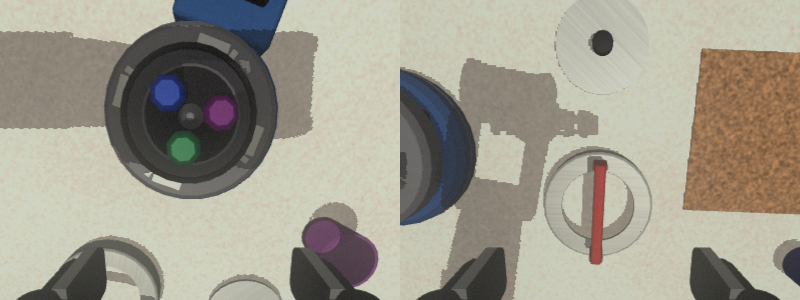

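All three blanks lie flat in the bowl, and the mouth centre is confirmed. In the right image the cover knob is at (602,42) and the red handle runs from (597,163) to (596,262). I'll locate both.

```bash
cat > loc.py <<'E'
from h import *
def red(f,z=0.08,win=None):
    hsv=cv2.cvtColor(f["image"],cv2.COLOR_BGR2HSV); m=cv2.inRange(hsv,(0,110,60),(8,255,255))|cv2.inRange(hsv,(172,110,60),(180,255,255))
    n,l,st,ce=cv2.connectedComponentsWithStats(m); i=1+np.argmax(st[1:,4]); vv,uu=np.nonzero(l==i)
    P=np.array([back(f,(u,v),z)[:2] for u,v in zip(uu,vv)]).astype(np.float32)
    (c,s,a)=cv2.minAreaRect(P); ang=np.deg2rad(a if s[0]>s[1] else a+90)
    return np.array(c),s,ang
def dark(f,guess,z,win=0.035,th=60):
    g=cv2.cvtColor(f["image"],cv2.COLOR_BGR2GRAY); m=(g<th).astype(np.uint8); n,l,st,ce=cv2.connectedComponentsWithStats(m)
    o=[(st[i,4],back(f,ce[i],z)[:2],st[i,:4]) for i in range(1,n) if st[i,4]>40 and np.hypot(*(back(f,ce[i],z)[:2]-np.array(guess[:2])))<win]
    return max(o,key=lambda t:t[0]) if o else None
E
python3 - <<'E'
from loc import *; import pickle
f=pickle.load(open("v3.pkl","rb"))[1]
print("handle",red(f)); print("knob",dark(f,(0.64,-0.02),0.032)); print("plate",back(f,(322,46),0.015))
# ring top outer circle by pixels: x 544..652,y 148..256 in combined
print("ringL/R",back(f,(544-280,203),0.034),back(f,(652-280,203),0.034))
go((0.575,-0.022,0.22),0.0,sym=False); r.hold(.15); f=snap("cv"); k=dark(f,(0.64,-0.02),0.032); print(k,proj(f,(0.64,-0.022,0.03)),r.read_clock())
E
```

```text
handle (array([ 0.43631351, -0.02050466]), (0.015435012057423592, 0.1271064430475235), np.float64(3.1066751495894374))
knob (np.int32(305), array([ 0.64128134, -0.0247707 ]), array([313,  31,  20,  25], dtype=int32))
plate [ 0.63984805 -0.02564985  0.015     ]
ringL/R [0.43978974 0.05300474 0.034     ] [ 0.44002473 -0.09491382  0.034     ]
None [316.43756962 117.11350598] 41.4083
```

```bash
python3 - <<'E'
from loc import *
xy=(0.6405,-0.025); psi=np.pi/2
go((*xy,0.12),psi,sym=False); r.move_l([*xy,0.019],vel=0.1); print(r.read_wrist_force())
r.close(60); print("gap",r.read_finger_gap()*85,r.read_finger_force())
r.move_l([*xy,0.06],vel=0.1); r.hold(.2); print(r.read_finger_gap()*85,r.read_wrist_force(),r.read_ft_torque())
r.move_l([*xy,0.26],vel=0.2); r.hold(.1); f=snap("cvh"); print(r.read_clock())
# expected plate centre if hand-held: TCP xy, z = tcp-0.019+0.015
print(proj(f,(*xy,0.26-0.004)))
E
```

```text
[ 0.47894815  0.01342278 -0.24923041]
gap 23.789968711832298 59.34014140628278
23.07827574967206 [-1.2003695  -0.1975966  -1.52927575] [-0.00697311  0.05718715 -0.00638211]
46.6083
[321.27275598 251.01138871]
```

View pics/cvh.png

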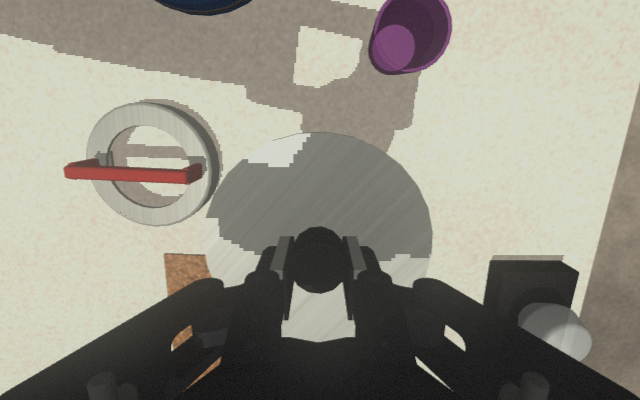

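The cover is held level, with the plate spanning 206–433 px, centred at 320 as expected. Before placing it I'll check the front edge at row 131.

```bash
python3 - <<'E'
from loc import *
p=r.read_tcp_pos(); f=snap()
e=back(f,(319.5,131.5),p[2]-0.004); off=e[1]-0.059-p[1]; print("offset along y",off)
TC=np.array([0.5125,0.2472])-[0,np.clip(off,-.004,.004)*0.7]; psi=np.pi/2
# avoid glass: travel high
go((*TC,0.26),psi,sym=False); print("gap",r.read_finger_gap()*85)
r.move_l([*TC,0.180],vel=0.15); print("gap",r.read_finger_gap()*85,np.round(r.read_wrist_force(),1))
for z in (0.172,0.168,0.165,0.162,0.160,0.159,.158):
    r.move_l([*TC,z],vel=0.05); F=r.read_wrist_force(); print(z,np.round(F,1),round(r.read_tcp_pos()[2],4))
    if F[2]>4: break
snap("cvp"); print(r.read_clock(),r.read_finger_gap()*85)
E
```

```text
offset along y -0.000567528239220353
gap 23.435865657077244
gap 23.18306954114603 [ 0.9  0.2 -1.4]
0.172 [ 0.3  0.  -1.1] 0.1722
0.168 [-0.8  0.3 -2.2] 0.1677
0.165 [-1.2  0.5 -1.7] 0.1647
0.162 [-0.7  0.4 -0.9] 0.1617
0.16 [ 0.3 -0.7 -1.4] 0.1599
0.159 [-1.3 -0.9  1.2] 0.1596
0.158 [-1.2 -0.8  2.9] 0.1585
50.35 23.41723123789412
```

```bash
python3 - <<'E'
from loc import *
r.ungrasp(); print(np.round(r.read_wrist_force(),1)); p=r.read_tcp_pos(); r.move_l([p[0],p[1],0.24],vel=0.2)
go((0.535,0.185,0.30),1.75,sym=False); r.hold(0.2); f=snap("cs"); print(rec("cover"))
s=snap("scene2","scene")
cv2.imwrite("pics/cs2.png",np.hstack([cv2.resize(f["image"][:260,180:440],(400,400)),cv2.resize(s["image"][130:250,340:460],(400,400))])); print(r.read_clock())
E
```

```text
[-0.6  0.2 -0.6]
[]
52.3333
```

View pics/cs2.png

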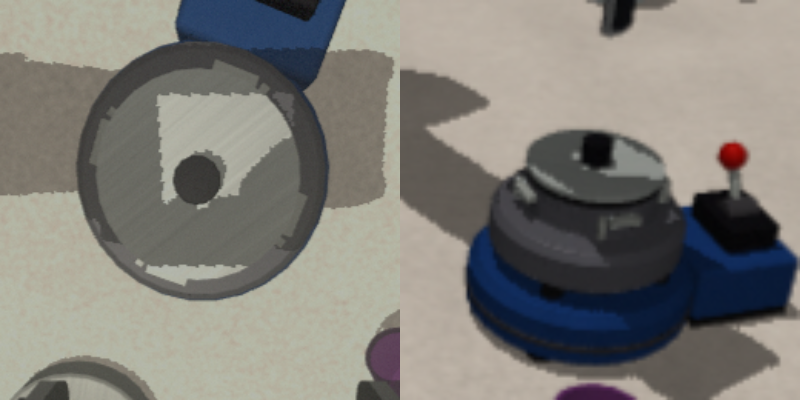

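The cover sits level on the mouth. Now the ring, starting with a hover look at the handle.

```bash
python3 - <<'E'
from loc import *
psi=np.pi-0.035
go((0.50,-0.0205,0.30),psi,sym=False); r.hold(.2); f=snap("rh"); print(red(f),proj(f,(0.436,-0.02,0.08)))
cv2.imwrite("pics/rhc.png",f["image"]); print(-np.asarray(f["R"]).T@f["t"])
E
```

```text
(array([ 0.43420392, -0.01977459]), (0.016178108751773834, 0.12606176733970642), np.float64(3.100519785361937)) [317.02877302 117.4543784 ]
[ 0.43219157 -0.01900714  0.44148398]
```

View pics/rhc.png

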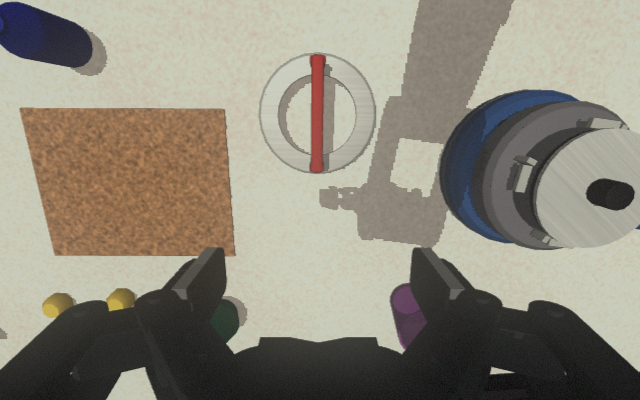

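The handle centre is (0.435,-0.020) and its yaw is about -2.2°. Grasping it.

```bash
python3 - <<'E'
from loc import *
psi=3.104; xy=(0.435,-0.020)
go((*xy,0.15),psi,sym=False); r.move_l([*xy,0.0535],vel=0.1); print(np.round(r.read_wrist_force(),1))
r.close(100); print("gap",r.read_finger_gap()*85,r.read_finger_force(),np.round(r.read_wrist_force(),1))
r.move_l([*xy,0.10],vel=0.1); r.hold(.2); print("gap",r.read_finger_gap()*85,np.round(r.read_wrist_force(),1),np.round(r.read_ft_torque(),2))
r.move_l([*xy,0.26],vel=0.2); r.hold(.1); f=snap("rhh"); print(r.read_clock(),proj(f,(*xy,.26-.0535+.034)))
E
```

```text
[-0.3 -0.2 -0.2]
gap 12.181421133347824 98.09070467948914 [-0.3 -0.3  3.7]
gap 12.195636867397907 [-0.4 -0.2 -3. ] [-0.01  0.06 -0.03]
58.5083 [319.54313304 243.64055792]
```

View pics/rhh.png

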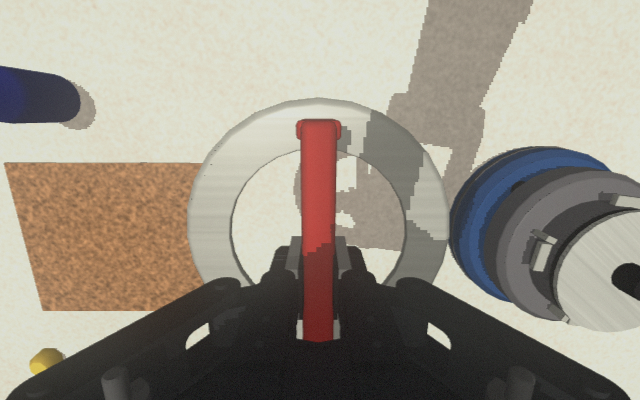

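```bash
python3 - <<'E'
from loc import *
f=snap(); p=r.read_tcp_pos(); z=p[2]-.0535+.034
e=back(f,(318.5,98),z)[:2]; d=np.array([np.cos(3.104),np.sin(3.104)]); off=(e-p[:2])@d-0.0755
l=back(f,(188,215),z)[:2];rr=back(f,(449,215),z)[:2]; print("off along",off,"width",np.hypot(*(l-rr)),"lat",((l+rr)/2-p[:2])@np.array([-d[1],d[0]]))
psi=np.pi+np.deg2rad(31.5-0); TC=np.array([0.5125,0.2472])
d=np.array([np.cos(psi),np.sin(psi)]); T=TC-d*np.clip(off,-.003,.003)*0.7
go((*T,0.27),psi,sym=False); print("gap",r.read_finger_gap()*85)
r.move_l([*T,0.205],vel=0.12); print("gap",r.read_finger_gap()*85,np.round(r.read_wrist_force(),1))
for z in (0.200,0.196,.193,.191,.189,.187,.185,.183,.181,.180):
    r.move_l([*T,z],vel=0.05); F=r.read_wrist_force(); print(z,np.round(F,1),np.round(r.read_tcp_pos(),4))
    if F[2]>2.5 or np.hypot(F[0],F[1])>8: break
f=snap("rp"); print(r.read_clock(),"gap",r.read_finger_gap()*85,T)
E
```

```text
off along 0.00024004327353603638 width 0.1427222202339211 lat 0.0007649207858558916
gap 12.320586295737192
gap 12.110298740334414 [-0.2  0.4 -2.6]
0.2 [-0.2  0.6 -2.3] [0.5128 0.2473 0.2004]
0.196 [ 0.   0.8 -2.6] [0.5124 0.2473 0.1957]
0.193 [ 0.2 -0.4 -2.8] [0.5124 0.2472 0.1926]
0.191 [-0.4 -0.2 -2.1] [0.5125 0.2472 0.1908]
0.189 [ 0.5  0.1 -2.6] [0.5125 0.2472 0.1888]
0.187 [ 0.6 -0.9 -2.9] [0.5125 0.2472 0.1868]
0.185 [ 0.  -0.4 -2.9] [0.5125 0.2472 0.1848]
0.183 [ 0.8  0.3 -2.5] [0.5125 0.2472 0.1828]
0.181 [-0.1 -0.2 -3. ] [0.5127 0.2473 0.181 ]
0.18 [-0.3 -0.7 -2.3] [0.5128 0.2473 0.1803]
62.875 gap 12.204581829000634 [0.51264327 0.2472878 ]
```

The tabs went down between the lugs with no resistance. Next is pushing down to the seal.

```bash
python3 - <<'E'
from loc import *
T=np.array([0.5126,0.2473])
for z in np.arange(.179,.1725,-.0005):
    r.move_l([*T,z],vel=0.05); F=np.mean([r.read_wrist_force() for _ in range(3)],0); print(round(z,4),np.round(F,1),round(r.read_tcp_pos()[2],4))
    if F[2]>4.5: break
print(r.read_clock(),r.read_finger_gap()*85)
E
```

```text
0.179 [ 0.1 -1.6  0.4] 0.1794
0.1785 [-0.6  0.2  0.8] 0.1788
0.178 [-1.4  0.3  2.2] 0.1783
0.1775 [-0.6  0.   3.2] 0.1778
0.177 [ 0.5 -0.2  3. ] 0.1773
0.1765 [ 0.2 -0.5  4.7] 0.1768
64.375 11.767432737045443
```

```bash
python3 - <<'E'
from loc import *
T=np.array([0.5126,0.2473]); z=0.1751
r.move_l([*T,z],vel=0.03); print(np.round(r.read_wrist_force(),1))
for a in np.arange(28,-13.1,-3):
    psi=np.pi+np.deg2rad(a); r.move_l([*T,z],frame=down(psi),vel=0.05)
    F=r.read_wrist_force();M=r.read_ft_torque(); print(round(a,1),np.round(F,1),np.round(M,2),round(r.read_tcp_pos()[2],4),round(r.read_qpos()[5],3))
    if abs(M[2])>1.5 or np.hypot(F[0],F[1])>20 or F[2]>25: break
print(r.read_clock(),r.read_finger_gap()*85)
E
```

```text
[-1.1 -0.5  5.3]
28.0 [-1.3 -1.4  5.7] [-0.07  0.15 -0.03] 0.1758 -1.733
25.0 [-0.2 -0.3  5.9] [-0.07  0.08 -0.  ] 0.1758 -1.681
22.0 [-0.6 -0.4  5.3] [-0.08  0.14 -0.04] 0.1759 -1.628
19.0 [0.8 0.8 5.4] [-0.05  0.12 -0.05] 0.1759 -1.576
16.0 [-0.2 -0.2  5.3] [-0.08  0.06 -0.07] 0.1759 -1.524
13.0 [ 0.2 -0.3  5.2] [-0.01  0.1  -0.08] 0.1759 -1.471
10.0 [-0.5 -1.   6.5] [-0.05  0.05 -0.01] 0.1759 -1.419
7.0 [-1.5 -0.7  5.6] [-0.1   0.1  -0.02] 0.1759 -1.367
4.0 [0.2 0.3 5.7] [-0.02  0.04 -0.03] 0.1759 -1.314
1.0 [-0.3 -0.1  5.8] [-0.05  0.05 -0.07] 0.1759 -1.262
-2.0 [-0.1 -0.5  5.5] [-0.08  0.01 -0.08] 0.1759 -1.209
-5.0 [-0.6  0.1  5.6] [-0.    0.06 -0.02] 0.1759 -1.157
-8.0 [-0.7 -0.4  6.5] [-0.07  0.06 -0.06] 0.1759 -1.105
-11.0 [-0.3 -0.3  6. ] [-0.08  0.05  0.07] 0.1759 -1.053
68.125 11.933424424293186
```

```bash
python3 - <<'E'
from loc import *
T=np.array([0.5126,0.2473]); z=0.1751
for a in np.arange(-12,-20,-1.):
    r.move_l([*T,z],frame=down(np.pi+np.deg2rad(a)),vel=0.05)
    M=np.mean([r.read_ft_torque() for _ in range(3)],0);F=r.read_wrist_force(); print(a,np.round(F,1),np.round(M,2),round(r.read_tcp_pos()[2],4))
    if abs(M[2])>1.0: break
# ease pressure up to see the tabs catch under lugs
for z in (0.1765,0.1775,.178,.1785):
    r.move_l([*T,z],vel=0.03); print(z,np.round(np.mean([r.read_wrist_force() for _ in range(3)],0),1),round(r.read_tcp_pos()[2],4))
f=snap("lk"); print(r.read_clock())
E
```

```text
-12.0 [-0.2  0.3  6.4] [0.06 0.13 0.58] 0.1759
-13.0 [-0.7  0.7  5.4] [0.1  0.09 1.05] 0.1759
0.1765 [1.7 2.7 0.8] 0.1765
0.1775 [ 3.2  3.2 -1.1] 0.177
0.178 [ 4.1  3.  -2.7] 0.1771
0.1785 [ 4.3  4.9 -3.3] 0.1773
69.675
```

The ring hit a firm stop with the bar at about -12°, and pulling up shows the tabs caught under the lugs. I'll release it and look.

```bash
python3 - <<'E'
from loc import *
T=np.array([0.5126,0.2473])
r.move_l([*T,0.177],vel=0.03); print(np.round(r.read_wrist_force(),1)); r.ungrasp(); r.move_l([*T,0.27],vel=0.2)
go((0.535,0.20,0.33),1.75,sym=False); r.hold(0.2); f=snap("lk2"); c,s,a=red(f,z=0.124+.08); print(c,s,np.rad2deg(a))
hsv=cv2.cvtColor(f["image"],cv2.COLOR_BGR2HSV); m=cv2.inRange(hsv,(0,110,60),(8,255,255))|cv2.inRange(hsv,(172,110,60),(180,255,255))
n,l,st,ce=cv2.connectedComponentsWithStats(m); print([(st[i,4],back(f,ce[i],0.128)) for i in range(1,n) if st[i,4]>40]); print(rec("switch_tip"))
s=snap("scene3","scene")
cv2.imwrite("pics/lk2c.png",np.hstack([cv2.resize(f["image"][:320,160:480],(400,400)),cv2.resize(s["image"][110:250,340:480],(400,400))])); print(r.read_clock())
E
```

```text
[1.2 4.3 0.6]
[0.5125882  0.24896947] (0.016584385186433792, 0.12646706402301788) 169.71218872070312
[(np.int32(2251), array([0.50299677, 0.24405207, 0.128     ]))]
[]
72.6
```

View pics/lk2c.png

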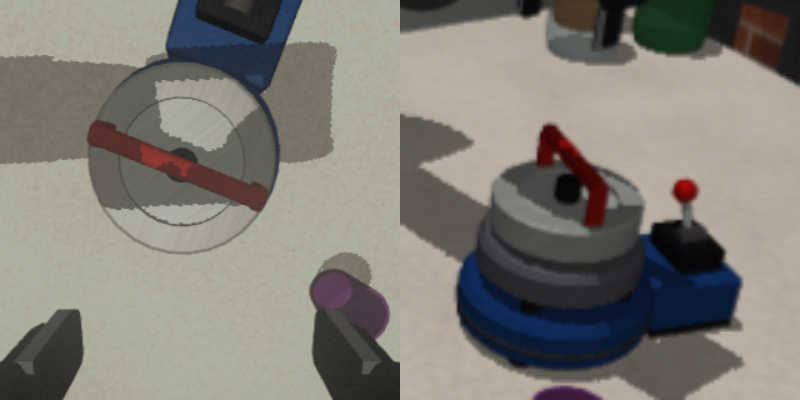

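The bar reads -10.3°, along tumbler x, and the ring is seated over the neck. Now the lever: first I'll triangulate the ball, then throw it with closed fingers.

```bash
python3 - <<'E'
from loc import *
a=np.deg2rad(-9.7); X=np.array([np.cos(a),np.sin(a)]);Y=np.array([-X[1],X[0]]); C=np.array([0.5125,0.2472]); pv=C+0.150*Y
tip=lambda t:np.array([*(pv+X*0.05*np.sin(t)),0.084+0.05*np.cos(t)])
for cam,px in (("scene",None),("side",None)):
    f=snap(None,cam); h=cv2.cvtColor(f["image"],cv2.COLOR_BGR2HSV); m=cv2.inRange(h,(0,130,80),(8,255,255))|cv2.inRange(h,(172,130,80),(180,255,255))
    n,l,st,ce=cv2.connectedComponentsWithStats(m); e=proj(f,tip(-.5)); print(cam,"exp",e.round(1),"off90",proj(f,tip(.5)).round(1),[ce[i].round(1) for i in range(1,n) if st[i,4]>15 and np.hypot(*(ce[i]-e))<40])
r.close(30)
psi=a+np.pi; P=lambda s,z:[*(pv+X*s),z]
go(P(-0.068,0.22),psi,sym=False); r.move_l(P(-0.068,0.118),vel=0.15); print(np.round(r.read_wrist_force(),1))
for s in np.arange(-0.055,0.0121,0.003):
    r.move_l(P(s,0.118),vel=0.06); F=r.read_wrist_force(); print(round(s,3),np.round(F,1),round(F[:2]@X,1))
    if F[:2]@X<-35: break
f=snap("sw0"); s=snap("sw","scene"); print(r.read_clock())
E
```

```text
scene exp [438.7 176.7] off90 [447.  184.6] [array([439.4, 175.9])]
side exp [177.9 314.4] off90 [167.7 296.9] [array([176.5, 314.3])]
[-0.7  0.3  0.3]
-0.055 [ 0.4 -0.2  0.1] 0.4
-0.052 [-0.4  0.3 -0.3] -0.5
-0.049 [-0.2 -0.3 -0.9] -0.1
-0.046 [-1.1  0.8  0.5] -1.2
-0.043 [-2.4 -0.1  0.9] -2.4
-0.04 [-2.1  0.3  0.9] -2.1
-0.037 [-1.3  1.   0.8] -1.5
-0.034 [-1.  -0.4  0.9] -1.0
-0.031 [-0.5  0.3 -0.4] -0.5
-0.028 [-0.1 -0.  -0.2] -0.1
-0.025 [ 0.1  0.2 -0.3] 0.1
-0.022 [-1.   0.9  0.4] -1.2
-0.019 [-1.1  1.7  0.5] -1.3
-0.016 [-0.3  0.1  0.6] -0.3
-0.013 [ 0.2 -0.9  1.4] 0.3
-0.01 [0.  0.8 0.2] -0.1
-0.007 [0.2 1.2 0.5] -0.0
-0.004 [-0.7 -0.5 -0.5] -0.6
-0.001 [ 0.5 -0.3 -0.4] 0.6
0.002 [-5.1 -0.3  2.4] -5.0
0.005 [-12.1   1.6   4.9] -12.2
0.008 [-17.8   1.3   8.9] -17.8
0.011 [-25.1   2.2  12.6] -25.2
81.225
```

The lever hit its stop. I'll retreat and verify.

```bash
python3 - <<'E'
from loc import *
a=np.deg2rad(-9.7); X=np.array([np.cos(a),np.sin(a)]);Y=np.array([-X[1],X[0]]); pv=np.array([0.5125,0.2472])+0.150*Y
tip=lambda t:np.array([*(pv+X*0.05*np.sin(t)),0.084+0.05*np.cos(t)])
P=lambda s,z:[*(pv+X*s),z]
r.move_l(P(-0.04,0.118),vel=0.1); r.move_l(P(-0.06,0.25),vel=0.2)
go((0.45,0.0,0.40),np.pi/2,sym=False); r.hold(1)
ims=[]
for cam in ("scene","side"):
    f=snap(cam+"9",cam); h=cv2.cvtColor(f["image"],cv2.COLOR_BGR2HSV); m=cv2.inRange(h,(0,130,80),(8,255,255))|cv2.inRange(h,(172,130,80),(180,255,255))
    n,l,st,ce=cv2.connectedComponentsWithStats(m); e=proj(f,tip(.5)); print(cam,"on",e.round(1),[ce[i].round(1) for i in range(1,n) if st[i,4]>10 and np.hypot(*(ce[i]-e))<30]); ims.append(f["image"])
cv2.imwrite("pics/fin.png",np.hstack([cv2.resize(ims[0][90:390,130:530],(400,300)),cv2.resize(ims[1][70:370,100:500],(400,300))])); print(r.read_clock())
E
```

```text
scene on [447.  184.6] [array([447.7, 183.9])]
side on [167.7 296.9] [array([166.8, 297.2])]
85.3917
```

View pics/fin.png

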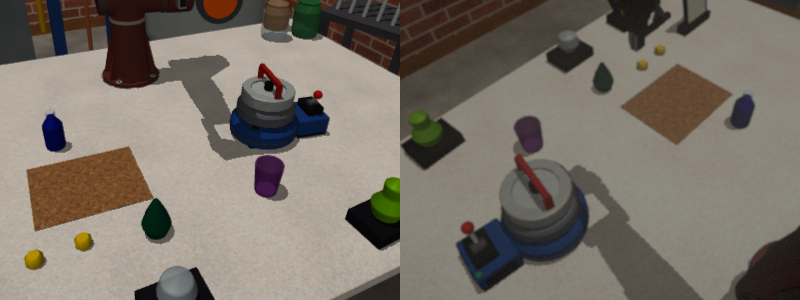

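The board is empty, the ring is locked on, and the lever is fully over, matching the predicted "on" position in both cameras. The finished glassware still stands where it was.

```bash
python3 -c "
from cell import r
print(r.job_done())"
```

```text
the job is handed in; nothing more can be done
None
```

The job is handed in: all three blanks present (green, blue, violet) are in the bowl, the cover sits level, the ring is locked at its clockwise stop, the lever is fully on, and the glassware was left standing.

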